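# Complete the row of model pieces and put the dust cover over it

## Task

Stand the purple column upright on the plywood board midway between the crystals and the dark tower, in line with them and with its foot square to the row; leave those two and the other things on the table where they are. Then pick the clear dust cover up by its orange handle and set it gently over all three models, without bumping them, so that it stands flat on the board with the paint protected inside.

Things in the scene. Friction and masses are not known exactly. Their poses are not given: they have to be found in the camera images.
- board: Plywood drying board, 220 (its x) x 320 (its y) x 6 mm thick, fixed flat on the table. Origin: centre of its underside; z up. The two reference models stand on it.
- crystals: Cluster of pointed violet crystals on a round base 52 mm across, 78 mm high, standing on the board. Origin: centre of its underside; z up. Its y axis runs along the row (the line between crystals and tower; the tower is 140 mm away towards +y or -y), its x axis across the row.
- tower: Dark ruined tower of square spires on a square base 46 x 46 mm, 84 mm high, standing on the board 140 mm from the crystals (centre to centre). Origin: centre of its underside; z up; axes parallel to those of the crystals.
- column: The purple model column to be placed: square foot 34 x 34 x 12 mm, shaft 22 x 22 mm, square head 30 x 30 mm over the top 22 mm; 76 mm high in all, about 90 g; stands upright on the table. Origin: centre of its underside; x and y square to the sides of the foot, z up.
- grey_column: Column of the same shape and size in plain grey primer, standing on the table; not to be used. Origin: centre of its underside.
- cover: Clear dust cover with black edges, a box open below: outside 112 (its x) x 232 (its y) x 104 mm high, walls and top 3 mm, so inside 106 x 226 x 101 mm; about 300 g; stands on the table. On its top a block handle, orange, 24 (x) x 70 (y) x 36 mm high, so 140 mm high overall. Origin: centre of its open underside; z up.
- cover_handle (a point): Centre of the orange handle on the cover, 122 mm above the cover's lower edge and 18 mm below the handle's top; axes as the cover's (handle 24 mm wide along x, 70 mm long along y).
- wash_bottle: Small dark bottle with black cap, 34 mm across, 65 mm high, standing on the table. Origin: centre of its underside. Leave alone.
- tape_roll: Roll of blue tape lying flat, 90 mm across, 24 mm high. Origin: centre of its underside. Leave alone.
- brush: Paint brush lying on the table, about 200 mm long along its x axis. Leave alone.
Not all that is in view belongs to the job. There is more than one size of the crystals; the job needs the smaller. There is more than one size of the column; the one meant has the size given above.

How it is judged:
On the way:
1. the purple column stands released midway between crystals and tower, in line and square, the cover not yet over it (horizontal distance between column and crystals below 0.079 m and horizontal distance between column and tower below 0.079 m and x of column in the frame of crystals between -0.01 and 0.01 m and (angle between the x axis of column and the x axis of crystals, either way round below 0.17 rad or angle between the x axis of column and the y axis of crystals, either way round below 0.17 rad) and angle between column's own z axis and vertical below 0.06 rad and z of column in the frame of board between 0.002 and 0.01 m and linear speed of column below 0.02 m/s and angular speed of column below 0.2 rad/s and contact force between the fingers and column below 0.1 N and horizontal distance between cover and column above 0.15 m), for 0.2 s.
At the end, for the whole second after the job is handed in: Column upright on the board, under 79 mm from both crystals and tower, within 10 mm of their line, square within 0.17 rad; those two upright, moved under 10 mm; cover flat on the board (lower edge within 4 mm, tilt under 0.04 rad), all three inside; column and cover at rest (horizontal distance between column and crystals below 0.079 m and horizontal distance between column and tower below 0.079 m and x of column in the frame of crystals between -0.01 and 0.01 m and (angle between the x axis of column and the x axis of crystals, either way round below 0.17 rad or angle between the x axis of column and the y axis of crystals, either way round below 0.17 rad) and angle between each of column, crystals, tower's own z axis and vertical below 0.06 rad and z of column in the frame of board between 0.002 and 0.01 m and distance of each of crystals, tower from where it was at the start of the episode below 0.01 m and z of cover in the frame of board between 0.002 and 0.01 m and angle between cover's own z axis and vertical below 0.04 rad and x of column in the frame of cover between -0.05 and 0.05 m and y of column in the frame of cover between -0.11 and 0.11 m and x of crystals in the frame of cover between -0.05 and 0.05 m and y of crystals in the frame of cover between -0.11 and 0.11 m and x of tower in the frame of cover between -0.05 and 0.05 m and y of tower in the frame of cover between -0.11 and 0.11 m and linear speed of each of column, cover below 0.02 m/s and angular speed of each of column, cover below 0.2 rad/s); the robot touches nothing.
It fails at once if the crystals or the tower are pushed more than 10 mm or tipped (distance of any of crystals, tower from where it was at the start of the episode above 0.01 m or angle between any of crystals, tower's own z axis and vertical above 0.3 rad).
It fails at once if the cover bumps a model harder than 4 N (contact force between cover and column above 4 N or contact force between cover and crystals above 4 N or contact force between cover and tower above 4 N).
It fails at once if the cover is dropped onto the board: faster than 0.5 m/s within 40 mm of it (horizontal distance between cover and board below 0.12 m and z of cover in the frame of board below 0.046 m and linear speed of cover above 0.5 m/s).
It fails at once if the grey column, wash bottle, tape roll or brush is pushed more than 25 mm from where it was (distance of any of grey_column, wash_bottle, tape_roll, brush from where it was at the start of the episode above 0.025 m).
It also fails if it takes over 59 s, if anything falls off the work surface, if the arm or the gripper's body presses on something with over 40 N, if the wrist force passes 120 N, or if a joint passes its speed limit or range.

## Robot

A 6-joint arm with a two-finger parallel gripper is mounted at the origin on the work surface. World frame = base frame: x ahead of the robot, y to its left, z up, the work surface at z = 0. Lengths are in m, angles in rad, forces in N, time in s.
With the tool pointing down it reaches from about 0.325 to 0.85 m from the base axis. Payload 4.4 kg.
Tool frame: the origin (TCP) lies at the very end of the fingers, on their centre line; the grasp point (between the pads) lies 19 mm behind it (arm.tcp_to_grasp is the distance from the TCP to the grasp point, in m); z points along the fingers, y is the line along which they close (so a half turn about z gives the same grasp; the last joint's range is limited). The gripper opens to 94 mm and grips with 3 to 60 N. Pads are 16 mm wide; open, the fingers measure 119 mm over their backs; the gripper's body (75 mm by 177 mm) begins 78 mm behind the grasp point.
Start: joints at [-0.15, 0.207, 1.542, -0, 1.393, -0.15], TCP at [0.575, -0, 0.181] pointing down, gripper open.
Joint ranges: [-2.73, 2.73], [-0.86, 2.22], [0.23, 2.46], [-1.11, 4.25], [0.08, 2.63], [-2.82, 2.82]. Speed limits (rad/s): [2.79, 2.79, 3.14, 3.14, 3.14, 3.14].

## Interface

Orientations are given as a unit quaternion [x, y, z, w].
In Python, from station import monitor, optics, arm gives the robot as it stands. The module is installed in compiled form; this text tells all that it offers.
- The arm moves only by the tool apply_moves, never from a script. Its argument "rows" is a list of rows, each a list of 5 numbers: the shift along the tool's x, y, z in cm, then the turn about the tool's z in rad, then the closure, from 0 (fully open) to 1 (shut). In form: [[dx, dy, dz, twist, hand], ...]. A call has 1 to 20 rows; each row is the pose to reach, as a shift and turn from the pose commanded when the call began, along the tool's axes at that moment; what a row does not reach only later rows make up. A row lasts 1/8 s, in which the tool goes at most 62.5 mm and 10.7 degrees, less where a joint would pass 70% of its speed; a pose out of reach is approached as far as the arm can. A call with a gripper value outside its range is refused whole. The fingers move at their own pace and stop on an object; "force" is the grip in N (left out, the last holds). Time passes only in rows, so rows that repeat a pose let the fingers close. It gives the time, the measured TCP pose, the force, the opening and the grip force at its end, in the units of the state.
- monitor.sense(): the state, without advancing time (a new reading comes with each control period).
- optics.camera(name): name is "scene" or "side" or "wrist"; returns the picture (400x640x3 uint8, red, green, blue); there is no depth.
- optics.camera_model(name): a dict with "camera_matrix" (3x3 intrinsics, pixels), "R" (3x3) and "t" (3): a world point X has camera coordinates R X + t; the wrist camera has in their place "tool_from_camera" (4x4, takes a point from camera to tool coordinates, whose origin is the TCP and whose axes are the flange's). Camera axes: x right, y down, z forward; pixel columns grow to the right and rows downward; lengths in m; the calibration is good to about 2 mm. A picture is of the moment at which its call begins: read the wrist's pose just before it. camera_model takes no time and is no camera call.
- arm.finish_job(): hands the job in; it is judged then, once.
The state is a dict: "t": time; "q": joint angles; "dq": joint speeds; "tau": joint torques, N m; "tcp_pos": TCP position; "tool_rot": TCP orientation; "wrist_force": force on the tool from outside, world axes, zero at the start; "torque": the same for the moment, N m; "gripper_width": finger opening in m; "grasp_force": force on a finger pad.
Only numpy, scipy, OpenCV 4.12 (cv2) and the standard library are available. Lean on these libraries where they do the work, as an engineer would, in place of code of your own. Each camera call takes 0.05 s, during which the arm holds its last target. There are 200 camera calls.

## Working session

There is one attempt and no reset: what is moved stays moved. The work goes in short steps, Python scripts to look and compute and a tool call to move; the robot and the scene stay as the last step left them, time stands still between calls to the robot, and variables do not carry over. Pictures are saved under pics/ and viewed, at most 11 in all, crops included, and the job is handed in when it is done.

Besides the shell and the picture viewer there is one more tool, called after "Emit:" as name([rows], argument=value, ...), one row to a line, values as JSON. apply_moves: Moves the arm, as the interface text tells. Its arguments: {"type":"object","properties":{"rows":{"type":"array","items":{"type":"array","items":{"type":"number"}}},"force":{"type":"number"}},"required":["rows"]}

```bash
mkdir -p pics; python3 - <<'E'
from station import monitor, optics, arm
import cv2,numpy as np
s=monitor.sense();print(s['t'],s['tcp_pos'],s['tool_rot'],s['gripper_width'])
for n in('scene','side','wrist'):
    im=optics.camera(n);cv2.imwrite(f'pics/{n}0.png',im[:,:,::-1])
    m=optics.camera_model(n);print(n,{k:np.round(v,4).tolist() for k,v in m.items()})
E
```

```text
0.0 [5.74136413e-01 1.34651718e-04 1.79914293e-01] [ 7.07087388e-01  7.07125283e-01 -6.74113270e-04 -8.96788447e-04] 0.09429282356697312
scene {'camera_matrix': [[364.1297, 0.0, 312.1526], [0.0, 364.1297, 200.4881], [0.0, 0.0, 1.0]], 'R': [[0.2207, 0.9753, 0.0107], [0.5391, -0.1128, -0.8347], [-0.8128, 0.19, -0.5506]], 't': [-0.1128, -0.2355, 1.2543]}
side {'camera_matrix': [[390.9539, 0.0, 315.576], [0.0, 390.9539, 204.0657], [0.0, 0.0, 1.0]], 'R': [[0.9268, -0.3754, 0.0111], [-0.2763, -0.7015, -0.657], [0.2544, 0.6058, -0.7538]], 't': [-0.5548, 0.1983, 0.75]}
wrist {'camera_matrix': [[300.6266, 0.0, 327.1219], [0.0, 300.6266, 193.2248], [0.0, 0.0, 1.0]], 'tool_from_camera': [[-0.0011, -0.9705, -0.2409, 0.0699], [1.0, -0.0013, 0.0009, -0.0012], [-0.0011, -0.2409, 0.9705, -0.2038], [0.0, 0.0, 0.0, 1.0]]}
```

View pics/scene0.png

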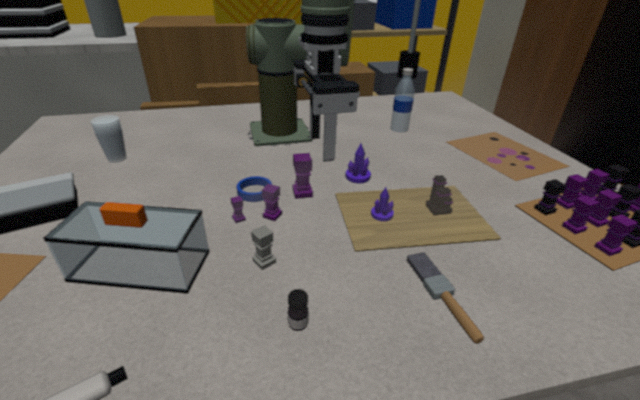

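View pics/side0.png

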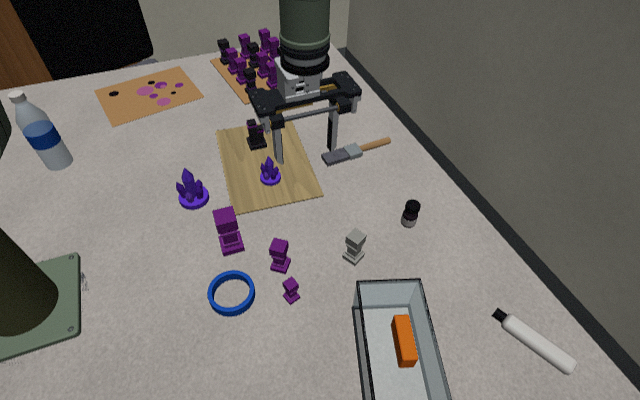

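Scene picture: the crystals (383,205), tower (440,195) and board are right of centre. There are three purple columns, at (302,175), (272,202) and (237,208). The cover, with its orange handle at (124,215), is on the left. Side picture: the same columns are at (228,230), (280,255) and (291,290), crystals (270,172), tower (256,135), handle (404,341). The middle column is probably the right size, so I'll measure it.

```bash
cat > h.py <<'E'
from station import monitor, optics, arm
import cv2,numpy as np
from scipy.spatial.transform import Rotation as Ro
def cam(n,s=None):
    m=optics.camera_model(n);K=m['camera_matrix']
    if n!='wrist': R,t=np.array(m['R']),np.array(m['t'])
    else:
        s=s or monitor.sense();T=np.eye(4);T[:3,:3]=Ro.from_quat(s['tool_rot']).as_matrix();T[:3,3]=s['tcp_pos']
        W=np.linalg.inv(T@np.array(m['tool_from_camera']));R,t=W[:3,:3],W[:3,3]
    return np.array(K),R,t
def plane(c,uv,z):
    K,R,t=c;uv=np.atleast_2d(uv).astype(float)
    d=(R.T@np.linalg.inv(K)@np.c_[uv,np.ones(len(uv))].T).T;o=-R.T@t
    return o+d*((z-o[2])/d[:,2])[:,None]
def tri(c1,p1,c2,p2):
    P=[c[0]@np.c_[c[1],c[2]] for c in(c1,c2)]
    X=cv2.triangulatePoints(P[0],P[1],np.array(p1,float),np.array(p2,float));return X[:3,0]/X[3,0]
def proj(c,X):
    x=c[0]@(c[1]@np.array(X,float)+c[2]);return x[:2]/x[2]
def blobs(im,hlo,hhi,smin=100,vmin=40,amin=20):
    h=cv2.cvtColor(im,cv2.COLOR_RGB2HSV);m=cv2.inRange(h,(hlo,smin,vmin),(hhi,255,255))
    n,l,st,ce=cv2.connectedComponentsWithStats(m)
    return [(st[i].tolist(),ce[i].round(1).tolist(),l==i) for i in range(1,n) if st[i][4]>=amin]
E
python3 - <<'E'
from h import *
for n in('scene','side'):
    im=cv2.imread(f'pics/{n}0.png')[:,:,::-1]
    for nm,a,b in(('purple',142,160),('violet',122,141),('orange',3,14)):
        for s,c,_ in blobs(im,a,b,120,40,15): print(n,nm,s,c)
C,S=cam('scene'),cam('side')
for nm,p,q in(('big',(302,175),(228,230)),('mid',(272,202),(280,255)),('sml',(237,208),(291,290)),('cry',(383,203),(270,172)),('tow',(440,195),(256,135)),('handle',(124,215),(404,341)),('grey',(263,247),(355,246)),('bottle',(298,309),(411,213))):
    print(nm,tri(C,p,S,q).round(3))
E
```

```text
scene purple [294, 154, 16, 8, 108] [301.4, 157.4]
scene purple [557, 168, 81, 87, 2712] [595.4, 208.3]
scene purple [294, 184, 18, 13, 142] [302.6, 191.1]
scene purple [232, 197, 9, 6, 33] [236.0, 199.2]
scene purple [629, 198, 11, 13, 74] [634.9, 205.1]
scene purple [264, 205, 17, 15, 138] [272.2, 212.7]
scene violet [346, 145, 25, 38, 513] [358.3, 168.2]
scene violet [372, 189, 21, 31, 372] [382.4, 207.7]
scene violet [568, 188, 12, 5, 24] [573.6, 190.1]
scene violet [545, 193, 13, 5, 19] [550.9, 195.5]
scene violet [562, 195, 11, 7, 21] [567.0, 199.0]
scene violet [625, 199, 15, 7, 29] [632.9, 201.8]
scene violet [541, 202, 13, 6, 21] [546.9, 204.9]
scene violet [574, 210, 14, 8, 29] [580.7, 213.6]
scene violet [590, 210, 15, 10, 31] [596.5, 215.6]
scene violet [569, 219, 14, 7, 29] [575.0, 222.7]
scene violet [609, 229, 31, 11, 58] [622.6, 234.8]
scene violet [602, 239, 11, 9, 21] [607.1, 242.5]
scene orange [503, 0, 104, 134, 3971] [554.3, 52.9]
scene orange [592, 0, 6, 6, 16] [595.0, 2.4]
scene orange [523, 64, 9, 12, 36] [526.9, 68.9]
scene orange [512, 91, 11, 10, 32] [516.8
[... 596 characters left out ...]
 purple [269, 238, 22, 36, 531] [279.2, 255.2]
side purple [283, 277, 17, 27, 281] [290.8, 290.0]
side violet [225, 57, 9, 5, 16] [228.9, 59.2]
side violet [231, 64, 12, 8, 21] [236.9, 68.6]
side violet [259, 69, 17, 9, 31] [267.1, 72.5]
side violet [245, 78, 10, 5, 21] [249.4, 80.2]
side violet [260, 157, 21, 29, 386] [269.4, 173.0]
side violet [176, 168, 33, 41, 818] [191.5, 191.9]
side orange [0, 0, 52, 90, 1892] [18.2, 52.1]
side orange [391, 315, 27, 53, 995] [403.9, 340.9]
big [ 0.401 -0.001  0.053]
mid [ 0.484 -0.088  0.037]
sml [ 0.479 -0.167  0.029]
cry [0.539 0.155 0.034]
tow [0.546 0.293 0.042]
handle [ 0.595 -0.359  0.12 ]
grey [ 0.635 -0.125  0.038]
bottle [ 0.791 -0.088  0.034]
```

View pics/wrist0.png

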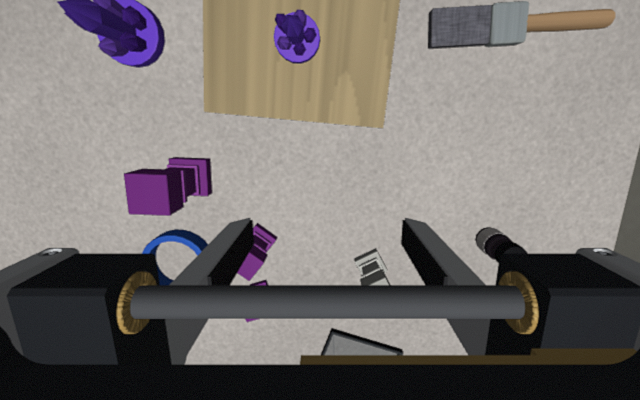

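The middle column (centre z 0.037) is the right one. Next I'll look straight down at the row.

Emit:
apply_moves([
  [5,-2,-6,0,0],
  [10,-3.5,-12,0,0],
  [10,-3.5,-12,0,0],
  [10,-3.5,-12,0,0],
  [10,-3.5,-12,0,0],
  [10,-3.5,-12,0,0],
])

```text
t: 0.9
tcp_pos: [0.5392, 0.0989, 0.2985]
tool_rot: [0.708, 0.707, -0.002, -0.001]
wrist_force: [0.1, -0.0, 0.1]
gripper_width: 0.0944
grasp_force: 0.0
```

```bash
python3 - <<'E'
from h import *
s=monitor.sense();im=optics.camera('wrist');cv2.imwrite('pics/w1.png',im[:,:,::-1]);np.save('s1.npy',s,allow_pickle=True)
print(s['t'],s['tcp_pos'],s['tool_rot'],abs(s['dq']).max())
c=cam('wrist',s)
for b in blobs(im,118,141,110,40,60): print(b[:2],plane(c,b[1],.01).round(3))
E
```

```text
0.9 [0.53916643 0.09886366 0.29852778] [ 0.70763154  0.70657827 -0.0016922  -0.00137225] 0.008289177158802317
([177, 100, 55, 44, 1662], [207.8, 121.4]) [[0.347 0.165 0.01 ]]
([312, 109, 33, 33, 821], [328.1, 125.2]) [[0.539 0.158 0.01 ]]
```

View pics/w1.png

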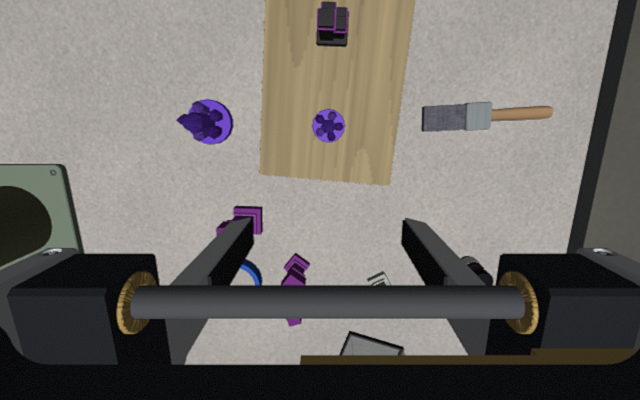

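Wrist picture: the small crystals' round base is at (328,125). The tower is at (332,25), with its base's near edge around (318,45) to (347,47). The board and brush are clear of both.

```bash
python3 - <<'E'
from h import *
s=np.load('s1.npy',allow_pickle=True).item();c=cam('wrist',s)
im=cv2.imread('pics/w1.png')[:,:,::-1]
b=[b for b in blobs(im,115,145,80,25,200) if b[0][0]>290][0]
pts=np.argwhere(b[2])[:,::-1].astype(np.float32)
cc,r=cv2.minEnclosingCircle(pts);X=plane(c,cc,.012)[0];print('cry',cc,r,X, 'r mm',np.linalg.norm(plane(c,(cc[0]+r,cc[1]),.012)[0]-X)*1e3)
g=cv2.cvtColor(np.ascontiguousarray(im),cv2.COLOR_RGB2GRAY)
print(g[36:50,308:358:3])
roi=np.zeros_like(g);roi[0:60,300:365]=1
m=((g<85)&(roi>0)).astype(np.uint8)
for r_ in range(34,50): 
    x=np.flatnonzero(m[r_]);print(r_,x.min() if len(x) else None,x.max() if len(x) else None)
E
python3 - <<'E'
from h import *
im=cv2.imread('pics/w1.png');cv2.imwrite('pics/w1c.png',cv2.resize(im[0:60,290:375],None,fx=9,fy=9,interpolation=0))
E
```

```text
cry (332.4285583496094, 20.5) 18.450952529907227 [0.54550578 0.30863118 0.012     ] r mm 27.12347895433611
[[138 143 146  49  11  12  17  14  14  13   6  18  38  81 144 135 134]
 [144 142 148  47  15  15  12  19  14  13  16  14  40  99 141 134 138]
 [144 145 146  49  12   9  11  11  22  32  30  23  43  99 144 135 138]
 [145 145 147  49  26  17  15  16  22  60  53  50  55 100 142 136 138]
 [145 143 148  49  44  36  35  32  31  58  55  58  57 100 139 134 135]
 [144 143 148  47  58  57  60  60  57  58  59  59  57 105 141 135 138]
 [145 145 150  44  56  54  57  59  58  56  55  59  58 105 141 133 136]
 [143 145 149  30  35  40  44  47  50  52  53  54  54 105 141 135 137]
 [145 142 146  44  16  19  19  21  24  25  28  32  34 113 140 135 138]
 [144 145 147  96  68  56  42  37  28  22  18  19  18 134 140 134 138]
 [144 141 146 144 127 114 101 102  91  86  82  77  62 144 139 135 137]
 [145 143 147 153 149 143 139 147 147 141 142 139 123 148 139 135 136]
 [145 145 147 151 148 140 137 145 144 138 140 146 148 143 137 135 135]
 [144 143 148 150 145 139 138 142 143 135 140 142 145 145 138 134 137]]
34 317 347
35 317 347
36 317 347
37 317 346
38 317 346
39 317 346
40 317 346
41 317 346
42 316 346
43 316 346
44 317 346
45 318 346
46 336 345
47 None None
48 None None
49 None None
```

View pics/w1c.png

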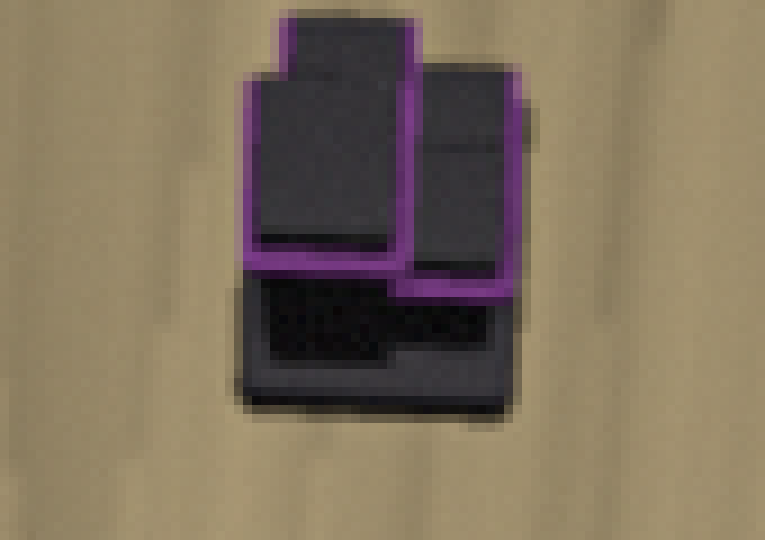

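The crop shows the tower base's lower near edge running from about (316.8,45) to (346.2,46.2).

```bash
python3 - <<'E'
from h import *
s=np.load('s1.npy',allow_pickle=True).item();c=cam('wrist',s)
im=cv2.imread('pics/w1.png')[:,:,::-1]
b=[b for b in blobs(im,115,145,80,25,200) if 300<b[0][0]<340 and b[0][1]>80][0]
pts=np.argwhere(b[2])[:,::-1].astype(np.float32)
cc,r=cv2.minEnclosingCircle(pts);X=plane(c,cc,.012)[0];print('cry',cc,r,X,'r mm',np.linalg.norm(plane(c,(cc[0]+r,cc[1]),.012)[0]-X)*1e3)
P=plane(c,[(316.6,44.9),(346.4,46.2)],.006);d=P[1]-P[0];print(P,'edge',np.linalg.norm(d))
n=np.array([-d[1],d[0],0])/np.linalg.norm(d);T=P.mean(0)+.023*n
v=(T-X)[:2];print('tower',T,'dist',np.linalg.norm(v),'row yaw from +y',np.degrees(np.arctan2(-v[0],v[1])),'edge yaw',np.degrees(np.arctan2(d[1],d[0])))
print('mid',(T+X)/2)
E
```

```text
cry (328.0465087890625, 125.20930480957031) 16.493206024169922 [0.5387918  0.15844849 0.012     ] r mm 26.236335697889306
[[0.5216591  0.27708695 0.006     ]
 [0.56683132 0.27513119 0.006     ]] edge 0.04521453728563403
tower [0.54524007 0.29908754 0.006     ] dist 0.1407867988247788 row yaw from +y -2.625163558871442 edge yaw -2.479099910840655
mid [0.54201593 0.22876802 0.009     ]
```

Emit:
apply_moves([
  [-6,0,0,0,0],
  [-12,-1,0,0,0],
  [-18,-1.5,0,0,0],
  [-24,-2,0,0,0],
  [-30,-2,0,0,0],
  [-30,-2,0,0,0],
  [-30,-2,0,0,0],
  [-30,-2,0,0,0],
])

```text
t: 1.95
tcp_pos: [0.52, -0.1988, 0.3007]
tool_rot: [0.707, 0.708, 0.0, -0.0]
wrist_force: [0.1, 0.1, -0.9]
gripper_width: 0.0937
grasp_force: 0.0
```

```bash
python3 - <<'E'
from h import *
s=monitor.sense();im=optics.camera('wrist');cv2.imwrite('pics/w2.png',im[:,:,::-1]);np.save('s2.npy',s,allow_pickle=True)
print(s['t'],s['tcp_pos'],s['tool_rot'],abs(s['dq']).max())
c=cam('wrist',s)
for b in blobs(im,142,160,110,30,60): print(b[:2],plane(c,b[1],.03).round(3))
E
```

```text
1.95 [ 0.51999593 -0.19879047  0.30071681] [ 7.06578000e-01  7.07635038e-01  5.67039926e-05 -4.22367405e-04] 0.012205977842297277
([211, 0, 53, 49, 1944], [238.2, 22.3]) [[0.392 0.004 0.03 ]]
([286, 73, 32, 34, 586], [301.3, 89.9]) [[ 0.48  -0.087  0.03 ]]
([292, 133, 19, 20, 256], [301.0, 142.5]) [[ 0.478 -0.165  0.03 ]]
```

View pics/w2.png

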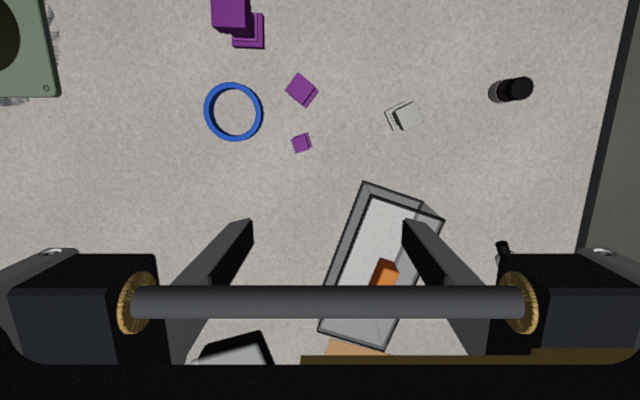

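Wrist picture: the middle column's head is at (301,90) and turned about 45°. The small column is at (301,142), the tape roll at (233,112), the grey column at (403,116), and the cover is skewed about 18° with its handle at (384,272).

```bash
python3 - <<'E'
from h import *
s=np.load('s2.npy',allow_pickle=True).item();c=cam('wrist',s)
im=cv2.imread('pics/w2.png')[:,:,::-1]
h=cv2.cvtColor(np.ascontiguousarray(im),cv2.COLOR_RGB2HSV)
v=h[70:110,280:325,2];mk=(h[70:110,280:325,1]>110)&(h[70:110,280:325,0]>138)
print(np.histogram(v[mk],12))
for th in(80,95,105,115):
    m=(mk&(v>th)).astype(np.uint8);n,l,st,ce=cv2.connectedComponentsWithStats(m);i=1+st[1:,4].argmax()
    p=np.argwhere(l==i)[:,::-1].astype(np.float32)+[280,70]
    r=cv2.minAreaRect(p.astype(np.float32));B=plane(c,cv2.boxPoints(r),.076)
    e=B[1]-B[0];f=B[2]-B[1]
    print(th,st[i],r,B.mean(0).round(4),'sides',np.linalg.norm(e),np.linalg.norm(f),'ang',np.degrees(np.arctan2(e[1],e[0]))%90, 'hull centroid',plane(c,p.mean(0),.076)[0].round(4))
S=cam('scene');C2=cam('side')
E
```

```text
(array([  9,   5,   4,   9,   2,   5,   9,  11,  16,  27, 367, 121]), array([ 58.        ,  65.33333333,  72.66666667,  80.        ,
        87.33333333,  94.66666667, 102.        , 109.33333333,
       116.66666667, 124.        , 131.33333333, 138.66666667,
       146.        ]))
80 [  6   3  32  34 567] ((301.3658752441406, 89.79268646240234), (27.798931121826172, 22.02050018310547), 38.65980529785156) [ 0.4842 -0.091   0.076 ] sides 0.029006268731799265 0.03629581890357005 ang 48.7617300264393 hull centroid [ 0.4838 -0.0908  0.076 ]
95 [  6   3  29  31 481] ((299.3536682128906, 88.18292999267578), (22.64519500732422, 22.02050018310547), 38.65980911254883) [ 0.4815 -0.089   0.076 ] sides 0.029006268731799265 0.02949451315487954 ang 48.7617300264393 hull centroid [ 0.4818 -0.0889  0.076 ]
105 [  6   3  28  31 475] ((299.3800354003906, 88.16002655029297), (22.0, 22.600000381469727), 36.869895935058594) [ 0.4815 -0.0889  0.076 ] sides 0.029727029656399222 0.028695265534742564 ang 50.53453863305411 hull centroid [ 0.4816 -0.0888  0.076 ]
115 [  6   3  28  31 471] ((299.2317199707031, 88.08537292480469), (22.332847595214844, 22.02050018310547), 38.65980911254883) [ 0.4813 -0.0888  0.076 ] sides 0.029006283913486464 0.029083383735014585 ang 48.761754547943134 hull centroid [ 0.4816 -0.0887  0.076 ]
```

Emit:
apply_moves([
  [4,-1.4,4,0.18,0],
  [8,-2.8,9,0.36,0],
  [11,-3.85,14,0.54,0],
  [11,-3.85,18,0.707,0],
  [11,-3.85,19,0.707,0],
  [11,-3.85,19,0.707,0],
  [11,-3.85,22,0.707,0],
  [11,-3.85,25.6,0.707,0],
  [11,-3.85,25.6,0.707,0],
  [11,-3.85,25.6,0.707,0.4],
  [11,-3.85,25.6,0.707,0.8],
  [11,-3.85,25.6,0.707,0.9],
  [11,-3.85,25.6,0.707,0.9],
  [11,-3.85,25.6,0.707,0.9],
  [11,-3.85,25.6,0.707,0.9],
], force=15)

```text
t: 3.88
tcp_pos: [0.4814, -0.09, 0.045]
tool_rot: [0.908, 0.419, -0.0, -0.0]
wrist_force: [1.0, -0.3, 0.6]
gripper_width: 0.0376
grasp_force: 0.0
```

Emit:
apply_moves([
  [0,0,0,0,0.95],
  [0,0,0,0,0.95],
  [0,0,0,0,0.95],
  [0,0,0,0,0.95],
  [0,0,-1,0,0.95],
  [0,0,-4,0,0.95],
  [0,0,-9,0,0.95],
  [0,0,-13,0,0.95],
  [0,0,-13,0,0.95],
  [0,0,-13,0,0.95],
])

```text
t: 5.12
tcp_pos: [0.4807, -0.0897, 0.1743]
tool_rot: [0.908, 0.419, -0.0, -0.0]
wrist_force: [-0.3, -0.8, -1.7]
gripper_width: 0.0297
grasp_force: 14.8
```

Emit:
apply_moves([
  [3,-1.7,0,0,0.95],
  [8,-4.5,0,-0.15,0.95],
  [13,-7.4,0,-0.3,0.95],
  [18,-10.2,0,-0.45,0.95],
  [23,-13,0,-0.6,0.95],
  [27,-15.3,0,-0.663,0.95],
  [28.2,-16,0,-0.663,0.95],
  [28.2,-16,0,-0.663,0.95],
  [28.2,-16,0,-0.663,0.95],
  [28.2,-16,0,-0.663,0.95],
])

```text
t: 6.38
tcp_pos: [0.543, 0.2268, 0.175]
tool_rot: [0.723, 0.691, -0.0, 0.0]
wrist_force: [-0.0, -0.1, -0.8]
gripper_width: 0.0296
grasp_force: 14.8
```

```bash
python3 - <<'E'
from h import *
s=monitor.sense();print(s['t'],s['tcp_pos'],2*np.degrees(np.arctan2(s['tool_rot'][1],s['tool_rot'][0])),abs(s['dq']).max(),s['wrist_force'])
E
```

```text
6.375 [0.54299216 0.22678755 0.17497298] 87.35246951309655 0.007158962496274917 [-0.04676795 -0.14647252 -0.75454244]
```

Emit:
apply_moves([
  [0.2,-0.1,1,0,0.95],
  [0.2,-0.1,5,0,0.95],
  [0.2,-0.1,9,0,0.95],
  [0.2,-0.1,11,0,0.95],
  [0.2,-0.1,11.8,0,0.95],
  [0.2,-0.1,12.2,0,0.95],
  [0.2,-0.1,12.4,0,0.95],
  [0.2,-0.1,12.4,0,0.95],
  [0.2,-0.1,12.4,0,0.95],
])

```text
t: 7.5
tcp_pos: [0.5427, 0.2305, 0.0518]
tool_rot: [0.722, 0.691, 0.001, 0.0]
wrist_force: [-0.2, 0.2, -0.5]
gripper_width: 0.0299
grasp_force: 14.8
```

Emit:
apply_moves([
  [-0.1,0,0.1,0,0.95],
  [-0.1,0,0.15,0,0.95],
  [-0.1,0,0.15,0,0.95],
])

```text
t: 7.88
tcp_pos: [0.5428, 0.2299, 0.051]
tool_rot: [0.722, 0.691, 0.001, 0.0]
wrist_force: [-1.9, 0.5, 5.5]
gripper_width: 0.0301
grasp_force: 14.8
```

Contact (5.5 N up). Release slowly and rise.

Emit:
apply_moves([
  [0,0,0,0,0.6],
  [0,0,0,0,0.3],
  [0,0,0,0,0.2],
  [0,0,0,0,0.2],
  [0,0,0,0,0.2],
  [0,0,-4,0,0.2],
  [0,0,-9,0,0.2],
  [-5,0,-14,0,0.2],
  [-10,0,-19,0,0.2],
  [-13,0,-24,0,0.2],
  [-13,0,-25,0,0.2],
  [-13,0,-25,0,0.2],
  [-13,0,-25,0,0.2],
])

```text
t: 9.5
tcp_pos: [0.5355, 0.0999, 0.298]
tool_rot: [0.722, 0.692, -0.001, -0.001]
wrist_force: [-0.3, 0.6, -0.5]
gripper_width: 0.0753
grasp_force: 0.0
```

```bash
python3 - <<'E'
from h import *
s=monitor.sense();im=optics.camera('wrist');cv2.imwrite('pics/w3.png',im[:,:,::-1]);np.save('s3.npy',s,allow_pickle=True)
print(s['t'],s['tcp_pos'],s['tool_rot'],abs(s['dq']).max())
c=cam('wrist',s)
h=cv2.cvtColor(np.ascontiguousarray(im),cv2.COLOR_RGB2HSV)
u=proj(c,(.5425,.229,.082)).astype(int);print(u)
b=[b for b in blobs(im,115,145,80,25,200)]
for q in b: 
    cc,r=cv2.minEnclosingCircle(np.argwhere(q[2])[:,::-1].astype(np.float32));print('viol',cc,r,plane(c,cc,.012)[0].round(4))
x0,y0=u-40;sub=h[max(y0,0):y0+80,x0:x0+80]
m=((sub[:,:,0]>138)&(sub[:,:,1]>110)&(sub[:,:,2]>100)).astype(np.uint8)
n,l,st,ce=cv2.connectedComponentsWithStats(m);i=1+st[1:,4].argmax();print(st[i])
p=(np.argwhere(l==i)[:,::-1]+[x0,max(y0,0)]).astype(np.float32);r=cv2.minAreaRect(p);B=plane(c,cv2.boxPoints(r),.082);e=B[1]-B[0];f=B[2]-B[1]
print(r,B.mean(0),np.linalg.norm(e),np.linalg.norm(f),np.degrees(np.arctan2(e[1],e[0]))%90)
E
```

```text
9.5 [0.53554591 0.09985504 0.29796581] [ 0.72235705  0.69151912 -0.00086863 -0.00092017] 0.014385458376859183
[329  71]
viol (328.86041259765625, 21.045583724975586) 18.51593017578125 [0.5459 0.3086 0.012 ]
viol (328.5, 73.0) 17.755380630493164 [0.5423 0.2372 0.012 ]
viol (205.12962341308594, 128.5) 27.244678497314453 [0.3422 0.1631 0.012 ]
viol (328.5, 125.875) 16.500572204589844 [0.5389 0.1584 0.012 ]
viol (244.0, 230.5) 27.335973739624023 [ 0.3849 -0.0118  0.012 ]
[ 29  27  22  25 518]
((328.5, 70.0), (24.0, 21.0), 90.0) [0.54181607 0.23105821 0.082     ] 0.027176818983759968 0.02931040864014409 87.42616210836611
```

View pics/w3.png

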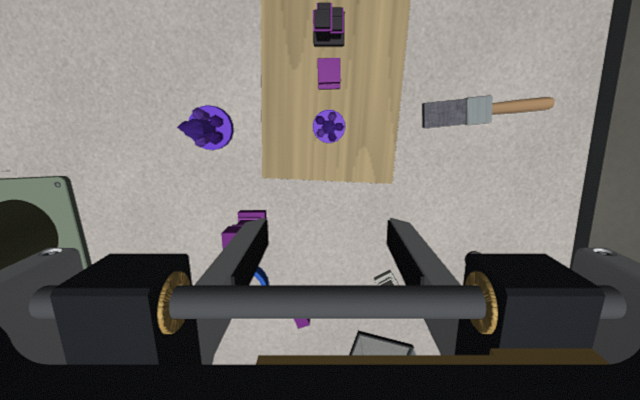

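Wrist picture: the column (329,71) stands upright and square between the crystals (328,126) and the tower (329,30). It measures (0.542,0.230) against a midpoint of (0.542,0.229). Next is the cover.

Emit:
apply_moves([
  [-6,1,0,0,0],
  [-12,2,0,0,0],
  [-18,3,0,0,0],
  [-24,4,0,0.1,0],
  [-30,5,0,0.2,0],
  [-36,6,0,0.28,0],
  [-42,7,0,0.28,0],
  [-48,8,0,0.28,0],
  [-50.7,8.2,0,0.28,0],
  [-50.7,8.2,0,0.28,0],
  [-50.7,8.2,0,0.28,0],
  [-50.7,8.2,0,0.28,0],
  [-50.7,8.2,0,0.28,0],
])

```text
t: 11.18
tcp_pos: [0.5965, -0.4092, 0.3002]
tool_rot: [0.811, 0.585, 0.0, 0.0]
wrist_force: [-0.5, 0.5, -0.6]
gripper_width: 0.0941
grasp_force: 0.0
```

```bash
python3 - <<'E'
from h import *
s=monitor.sense();im=optics.camera('wrist');cv2.imwrite('pics/w4.png',im[:,:,::-1]);np.save('s4.npy',s,allow_pickle=True)
print(s['t'],s['tcp_pos'],s['tool_rot'],2*np.degrees(np.arctan2(s['tool_rot'][1],s['tool_rot'][0])),abs(s['dq']).max())
c=cam('wrist',s)
h=cv2.cvtColor(np.ascontiguousarray(im),cv2.COLOR_RGB2HSV)
b=max(blobs(im,3,16,150,60,100),key=lambda b:b[0][4] if b[0][1]<240 else 0);print(b[:2])
print(np.histogram(h[:,:,2][b[2]],12))
for th in(0,150,170,190,200,210):
    p=np.argwhere(b[2]&(h[:,:,2]>th))[:,::-1].astype(np.float32)
    if len(p)<100: continue
    r=cv2.minAreaRect(p);B=plane(c,cv2.boxPoints(r),.14);e=B[1]-B[0];f=B[2]-B[1]
    if np.linalg.norm(f)>np.linalg.norm(e): e,f=f,e
    print(th,r,B.mean(0).round(4),np.linalg.norm(e).round(4),np.linalg.norm(f).round(4),'long axis',np.degrees(np.arctan2(e[1],e[0]))%180)
E
```

```text
11.175 [ 0.5964603  -0.40920666  0.30021059] [8.11387155e-01 5.84509004e-01 1.40770168e-04 2.96872738e-04] 71.53662645376075 0.0075233522734021105
([303, 108, 20, 58, 1075], [312.2, 136.1])
(array([ 12,   5,   3,  10,   6,   6,  27,  29,  62,  26, 245, 644]), array([153. , 156.5, 160. , 163.5, 167. , 170.5, 174. , 177.5, 181. ,
       184.5, 188. , 191.5, 195. ]))
0 ((312.5, 136.5), (57.0, 19.0), 90.0) [ 0.5944 -0.3577  0.14  ] 0.0669 0.0221 long axis 71.24122925571655
150 ((312.5, 136.5), (57.0, 19.0), 90.0) [ 0.5944 -0.3577  0.14  ] 0.0669 0.0221 long axis 71.24122925571655
170 ((312.4999694824219, 136.5), (56.99999237060547, 16.999996185302734), 90.0) [ 0.5944 -0.3577  0.14  ] 0.0669 0.0198 long axis 71.19536012732269
190 ((312.5, 137.0), (54.0, 15.0), 90.0) [ 0.5943 -0.3582  0.14  ] 0.0634 0.0175 long axis 71.14949468154992
```

View pics/w4.png

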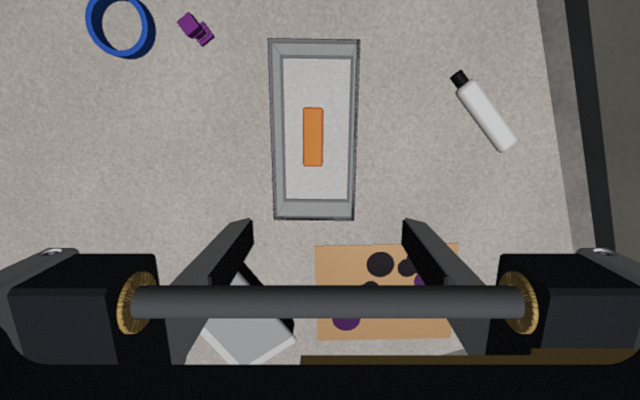

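Wrist picture: the cover is lined up with the tool, with its handle at (312,136), which is (0.594,-0.358) and matches the two-view estimate.

Emit:
apply_moves([
  [2.4,-0.9,4,0,0],
  [4.8,-1.8,9,0,0],
  [4.8,-1.8,12,0,0],
  [4.8,-1.8,14,0,0],
  [4.8,-1.8,16.5,0,0],
  [4.8,-1.8,18.5,0,0.3],
  [4.8,-1.8,19.1,0,0.6],
  [4.8,-1.8,19.1,0,0.95],
  [4.8,-1.8,19.1,0,0.95],
  [4.8,-1.8,19.1,0,0.95],
  [4.8,-1.8,19.1,0,0.95],
  [4.8,-1.8,19.1,0,0.95],
  [4.8,-1.8,19.1,0,0.95],
  [4.8,-1.8,19.1,0,0.95],
  [4.8,-1.8,19.1,0,0.95],
  [4.8,-1.8,19.1,0,0.95],
], force=35)

```text
t: 13.22
tcp_pos: [0.5943, -0.3595, 0.1087]
tool_rot: [0.812, 0.584, 0.0, 0.0]
wrist_force: [0.2, 0.0, 2.2]
gripper_width: 0.0237
grasp_force: 35.0
```

Gripped (23.7 mm). Lift 16 cm.

Emit:
apply_moves([
  [0,0,-0.5,0,0.95],
  [0,0,-2,0,0.95],
  [0,0,-5,0,0.95],
  [0,0,-9,0,0.95],
  [0,0,-13,0,0.95],
  [0,0,-16,0,0.95],
  [0,0,-16,0,0.95],
  [0,0,-16,0,0.95],
])

```text
t: 14.22
tcp_pos: [0.5935, -0.3589, 0.2671]
tool_rot: [0.812, 0.584, -0.0, -0.001]
wrist_force: [-0.8, 1.2, -3.6]
gripper_width: 0.0233
grasp_force: 35.0
```

```bash
python3 - <<'E'
from h import *
s=monitor.sense();im=optics.camera('scene');cv2.imwrite('pics/c5.png',im[:,:,::-1])
R=Ro.from_quat(s['tool_rot']).as_matrix();print(s['t'],s['tcp_pos'],s['gripper_width'],s['wrist_force'],s['torque'])
a=np.degrees(np.arctan2(R[1,0],R[0,0]));print('toolx yaw',a)
d=np.array([.542,.2288,s['tcp_pos'][2]])-s['tcp_pos'];print('shift cm',R.T@d*100,'twist',np.radians(a-87.45))
E
```

```text
14.225 [ 0.59351955 -0.35887892  0.26705633] 0.023295188534035147 [-0.75171813  1.20423046 -3.60695939] [ 0.01565287  0.04223622 -0.07720191]
toolx yaw 71.4364023961081
shift cm [ 54.0700711  -23.59291694   0.09747849] twist -0.27949000327738854
```

View pics/c5.png

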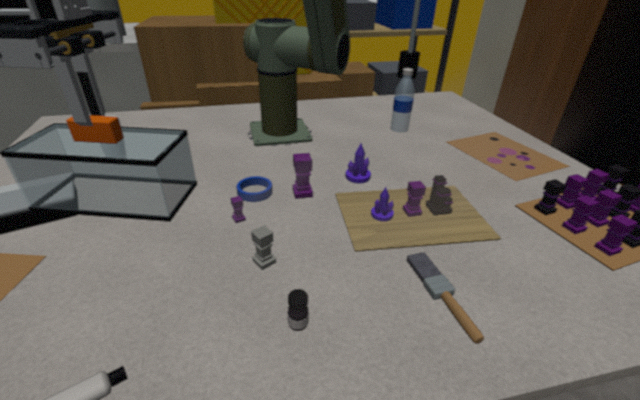

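The scene picture shows the cover hanging level from the gripper, and the three models lined up on the board at (383,205), (414,198) and (440,195). Carry it over.

Emit:
apply_moves([
  [1.1,-0.5,0,0,0.95],
  [4.3,-1.9,0,0,0.95],
  [8.7,-3.8,0,-0.03,0.95],
  [13,-5.7,0,-0.06,0.95],
  [18.4,-8,0,-0.1,0.95],
  [23.8,-10.4,0,-0.14,0.95],
  [29.2,-12.7,0,-0.18,0.95],
  [34.6,-15.1,0,-0.21,0.95],
  [39.5,-17.2,0,-0.24,0.95],
  [44.3,-19.3,0,-0.26,0.95],
  [48.7,-21.2,0,-0.28,0.95],
  [51.9,-22.6,0,-0.28,0.95],
  [53.5,-23.4,0,-0.28,0.95],
  [54.1,-23.6,0,-0.28,0.95],
  [54.1,-23.6,0,-0.28,0.95],
  [54.1,-23.6,0,-0.28,0.95],
  [54.1,-23.6,0,-0.28,0.95],
])

```text
t: 16.4
tcp_pos: [0.543, 0.2276, 0.2686]
tool_rot: [0.723, 0.691, -0.0, 0.0]
wrist_force: [-0.6, -0.0, -1.9]
gripper_width: 0.0233
grasp_force: 35.0
```

```bash
python3 - <<'E'
from h import *
s=monitor.sense();im=optics.camera('side');cv2.imwrite('pics/d6.png',im[:,:,::-1])
R=Ro.from_quat(s['tool_rot']).as_matrix();print(s['t'],s['tcp_pos'],s['gripper_width'],s['wrist_force'])
a=np.degrees(np.arctan2(R[1,0],R[0,0]));d=np.array([.542,.2288,s['tcp_pos'][2]])-s['tcp_pos'];print(a,R.T@d*100)
c=cam('side')
for z in(0,.104):
  for x,y in((-1,-1),(1,-1),(1,1),(-1,1)):
    P=s['tcp_pos']+R@np.array([y*.116,x*.056,0]);P[2]=s['tcp_pos'][2]-.109+z;print(proj(c,P).round())
E
```

```text
16.4 [0.54301478 0.22756859 0.2685991 ] 0.023257180386824207 [-0.61379051 -0.02033959 -1.92357318]
87.38581874650706 [ 1.18384524e-01 -1.06988475e-01 -3.01491409e-05]
[244. 147.]
[295. 136.]
[268.  81.]
[224.  88.]
[238. 105.]
[294.  94.]
[264.  41.]
[216.  48.]
```

View pics/d6.png

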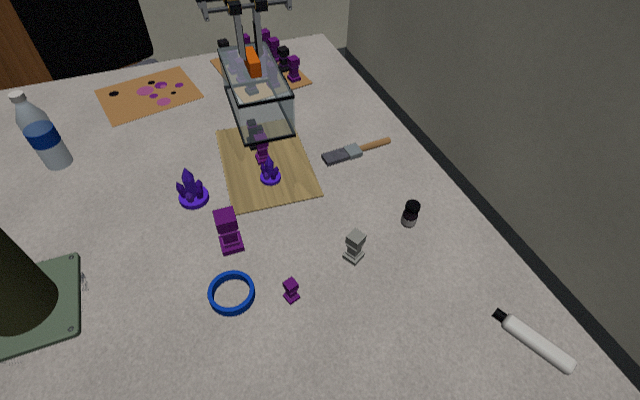

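In the side picture the cover's lower near corners are at about (244,146) and (295,136), matching the predicted pixels, so it is centred over the row. Lower it.

Emit:
apply_moves([
  [0,-0.1,0.5,0,0.95],
  [0,-0.1,2,0,0.95],
  [0,-0.1,4,0,0.95],
  [0,-0.1,6,0,0.95],
  [0,-0.1,8,0,0.95],
  [0,-0.1,10,0,0.95],
  [0,-0.1,12,0,0.95],
  [0,-0.1,13.3,0,0.95],
  [0,-0.1,14.2,0,0.95],
  [0,-0.1,14.8,0,0.95],
  [0,-0.1,15.1,0,0.95],
  [0,-0.1,15.1,0,0.95],
  [0,-0.1,15.1,0,0.95],
])

```text
t: 18.08
tcp_pos: [0.5422, 0.2288, 0.1182]
tool_rot: [0.722, 0.691, 0.001, 0.0]
wrist_force: [0.0, -0.3, -3.2]
gripper_width: 0.0235
grasp_force: 35.0
```

Emit:
apply_moves([
  [0,0,0.15,0,0.95],
  [0,0,0.25,0,0.95],
  [0,0,0.3,0,0.95],
  [0,0,0.35,0,0.95],
  [0,0,0.35,0,0.95],
])

```text
t: 18.7
tcp_pos: [0.5418, 0.2286, 0.1147]
tool_rot: [0.722, 0.691, 0.0, 0.0]
wrist_force: [-2.2, -0.6, 3.2]
gripper_width: 0.0231
grasp_force: 35.0
```

On the board. Release and rise.

Emit:
apply_moves([
  [0,0,0,0,0.6],
  [0,0,0,0,0.4],
  [0,0,0,0,0.4],
  [0,0,0,0,0.4],
  [0,0,0,0,0.4],
  [0,0,-2,0,0.4],
  [0,0,-6,0,0.4],
  [0,0,-11,0,0.4],
  [0,0,-15,0,0.4],
  [0,0,-15,0,0.4],
  [0,0,-15,0,0.4],
])

```text
t: 20.08
tcp_pos: [0.5411, 0.2285, 0.2628]
tool_rot: [0.722, 0.691, -0.001, -0.0]
wrist_force: [-0.0, 0.6, 0.0]
gripper_width: 0.0563
grasp_force: 0.0
```

```bash
python3 - <<'E'
from h import *
s=monitor.sense();print(s['t'],s['tcp_pos'],s['wrist_force'])
a=optics.camera('scene')[110:290,290:530];b=optics.camera('side')[80:260,170:410]
cv2.imwrite('pics/e7.png',cv2.resize(np.vstack([a,b]),None,fx=1.65,fy=1.65)[:,:,::-1])
E
```

```text
20.075 [0.5410659  0.22847015 0.26281936] [-0.02906535  0.62344175  0.01314581]
```

View pics/e7.png

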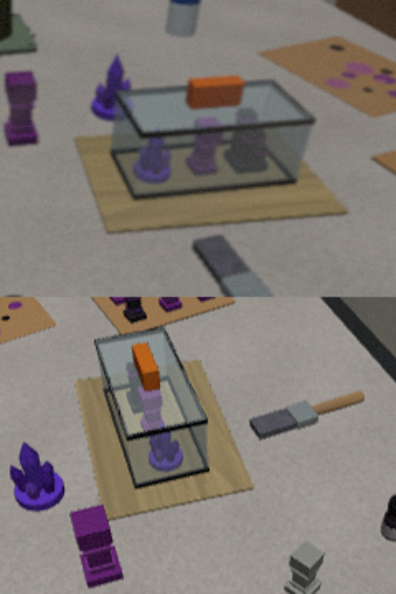

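Both crops show the cover flat on the board with all three models upright inside and the gripper clear.

```bash
python3 -c "
from station import arm
print(arm.finish_job())"
```

```text
the job is handed in; nothing more can be done
None
```

The purple column stands square and midway between the crystals and the tower, the dust cover sits flat on the board over all three, and the job was handed in just after 20 s on the robot's clock; no verdict came back.

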